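# Lock the sample box on the tailgate

## Robot

A 6-joint arm with a two-finger parallel gripper is mounted at the origin on the work surface. World frame = base frame: x ahead of the robot, y to its left, z up, the work surface at z = 0. Lengths are in m, angles in rad, forces in N, time in s.
With the tool pointing down it reaches from about 0.325 to 0.75 m from the base axis. Payload 7.6 kg.
Tool frame: the origin (TCP) lies midway between the tips of the shut fingers; the grasp point (between the pads) lies bot.grasp_offset behind it (bot.grasp_offset is the distance from the TCP to the grasp point, in m); z points along the fingers, y is the line along which they close (so a half turn about z gives the same grasp; the last joint's range is limited). The gripper opens to 85 mm and grips with 20 to 120 N. Pads are 22 mm wide; open, the fingers measure 114 mm over their backs; the gripper's body (76 mm by 85 mm) begins 54 mm behind the grasp point. The pads swing forward as they close: fully open they stand 13 mm farther back than shut.
Start: joints at [1.035, 0.052, 1.401, -0, 1.689, -0.07], TCP at [0.236, 0.469, 0.231] pointing down, gripper open.
Joint ranges: [-2.9, 2.9], [-0.91, 2.17], [0.12, 2.37], [-1.06, 4.2], [0.26, 2.73], [-2.93, 2.93]. Speed limits (rad/s): [2.57, 2.57, 3.01, 3.14, 3.14, 3.14].

## Interface

Orientations are given as a unit quaternion [x, y, z, w].
In Python, from plant import bot gives the robot as it stands.
- The arm moves only by the tool drive_tool, never from a script. Its argument "rows" is a list of rows, each a list of 7 numbers: the shift along the tool's x, y, z in m, then the turn, a rotation vector about the tool's x, y, z in rad, then the opening, from 0 (shut) to 1 (fully open). A call has 1 to 8 rows; each row shifts and turns the commanded pose from where the row before left it, along the tool's axes as they then stand; what a row does not reach is not made up. A row lasts 1/8 s, in which the tool goes at most 62.5 mm and 10.7 degrees, less where a joint would pass 70% of its speed; a pose out of reach is approached as far as the arm can. A call with a gripper value outside its range is refused whole. The fingers move at their own pace and stop on an object; "newtons" is the grip in N (left out, the last holds). Time passes only in rows, so rows that do not move let the fingers close. It gives the time, the measured TCP pose, the force, the opening and the grip force at its end, in the units of the state.
- bot.state(): the state, without advancing time (a new reading comes with each control period).
- bot.grab_frame(name): name is "scene" or "top" or "wrist"; returns a dict with "img" (384x512x3 uint8, blue, green, red), "depth" (384x512 float32, m along the optical axis (not along the pixel's ray), 0 where there is no reading), "fx", "fy", "cx", "cy" (pixels), "T" (4x4, takes a point from camera to world coordinates). Camera axes: x right, y down, z forward; pixel columns grow to the right and rows downward; lengths in m; the calibration is good to about 2 mm. A picture is of the moment at which its call begins.
- bot.job_done(): hands the job in; it is judged then, once.
Trained networks look in a picture, given as the dict that the camera call returned (one of the last four; its "shot" number tells which), for a name from the list of things; names that differ only in an ending like _2 or _b are one class to them, and where a whole thing is asked for, a point or a joint stands for the part that bears it (a point fixed in the world has none). Each returns a list of dicts, best first, with "confidence" (0 to 1); they miss things now and then, are a little off and sometimes report something else, mostly with a low value. They report only what shows in the picture. A call takes as long as a camera call.
- bot.trace(picture, label): "mask" (384x512 bool, what is visible of it) and "point" ([column, row] in pixels, amid what is visible of it).
The state is a dict: "t": time; "q": joint angles; "qd": joint speeds; "joint_torque": joint torques, N m; "tcp_pos": TCP position; "tool_rot": TCP orientation; "contact_force": force on the tool from outside, world axes, zero at the start; "torque": the same for the moment, N m; "gripper_width": opening from 0.0 (shut) to 1.0 (fully open); "grip_force": force on a finger pad.
Only numpy, scipy, OpenCV 4.12 (cv2) and the standard library are available. Lean on these libraries where they do the work, as an engineer would, in place of code of your own. Each camera call takes 0.05 s, during which the arm holds its last target. There are 200 camera calls.

## Task

The lid is on the blue sample box but its four orange side clips are still sticking out. Flip each of the four clips fully down, flat against the side of the box, so that the lid is locked. Leave the box standing where it is, without tipping or shoving it along, and do not disturb the two jars and the magnifier beside it.

Things in the scene. Friction and masses are not known exactly. Their poses are not given: they have to be found in the camera images.
- box: the sample box: blue plastic box 130 (x) by 180 (y) by 100 mm high with its white lid already on, about 2 kg, standing loose on the tailgate (it slides if shoved hard, at roughly 10 N). Origin: centre of its underside; z up; the box stands turned by up to 0.6 rad. The lid is flat on top (100 mm up), 136 by 186 mm. One orange clip hangs on a hinge in the middle of each of its four sides.
- clip_front (a joint): hinge of the orange clip on the -x side (the one towards the robot) of the box, rad: 0 = flipped fully down, flat along the box side (a stop); 1.57 = sticking straight out; up to 2.3 = slanting up and outward. It starts open at 1.1 to 2.0. A stiff hinge: stays where it is left, takes about 1.5 N at the clip's end to turn, no spring.
- clip_front_hinge (a point): middle of the hinge axis of that clip, 88 mm above the box's underside, 5 mm outside the lid edge (73 mm from the box axis). The clip is a plate 56 mm wide along the side, 5 mm thick, reaching 54 mm from this axis, with a rounded lip 8 mm thick at its end. Its local x points straight out of the box side when the clip is down.
- clip_front_tip (a point): middle of the rounded lip at the free end of that clip, 50 mm from the hinge axis; moves with the clip; 38 mm above the tailgate when the clip is down.
- clip_back (a joint): hinge of the orange clip on the +x side of the box, rad: 0 = flipped fully down, flat along the box side (a stop); 1.57 = sticking straight out; up to 2.3 = slanting up and outward. It starts open at 1.1 to 2.0. A stiff hinge: stays where it is left, takes about 1.5 N at the clip's end to turn, no spring.
- clip_back_hinge (a point): middle of the hinge axis of that clip, 88 mm above the box's underside, 5 mm outside the lid edge (73 mm from the box axis). The clip is a plate 56 mm wide along the side, 5 mm thick, reaching 54 mm from this axis, with a rounded lip 8 mm thick at its end. Its local x points straight out of the box side when the clip is down.
- clip_back_tip (a point): middle of the rounded lip at the free end of that clip, 50 mm from the hinge axis; moves with the clip; 38 mm above the tailgate when the clip is down.
- clip_left (a joint): hinge of the orange clip on the +y side of the box, rad: 0 = flipped fully down, flat along the box side (a stop); 1.57 = sticking straight out; up to 2.3 = slanting up and outward. It starts open at 1.1 to 2.0. A stiff hinge: stays where it is left, takes about 1.5 N at the clip's end to turn, no spring.
- clip_left_hinge (a point): middle of the hinge axis of that clip, 88 mm above the box's underside, 5 mm outside the lid edge (98 mm from the box axis). The clip is a plate 56 mm wide along the side, 5 mm thick, reaching 54 mm from this axis, with a rounded lip 8 mm thick at its end. Its local x points straight out of the box side when the clip is down.
- clip_left_tip (a point): middle of the rounded lip at the free end of that clip, 50 mm from the hinge axis; moves with the clip; 38 mm above the tailgate when the clip is down.
- clip_right (a joint): hinge of the orange clip on the -y side of the box, rad: 0 = flipped fully down, flat along the box side (a stop); 1.57 = sticking straight out; up to 2.3 = slanting up and outward. It starts open at 1.1 to 2.0. A stiff hinge: stays where it is left, takes about 1.5 N at the clip's end to turn, no spring.
- clip_right_hinge (a point): middle of the hinge axis of that clip, 88 mm above the box's underside, 5 mm outside the lid edge (98 mm from the box axis). The clip is a plate 56 mm wide along the side, 5 mm thick, reaching 54 mm from this axis, with a rounded lip 8 mm thick at its end. Its local x points straight out of the box side when the clip is down.
- clip_right_tip (a point): middle of the rounded lip at the free end of that clip, 50 mm from the hinge axis; moves with the clip; 38 mm above the tailgate when the clip is down.
- box_top (a point): centre of the top of the white lid, 100 mm above the tailgate, 12 mm above the clips' hinges. When a finger presses a clip home low down, the lid's edge is close behind it: if the gripper widens above its fingers, turn its wide direction along that side of the box, not across it.
- jar_a: sample jar with green cap, 56 mm across, 75 mm high, loose, near one corner of the box; origin at the centre of its underside. Not to be disturbed.
- jar_b: sample jar with yellow cap, 56 mm across, 75 mm high, loose, near another corner of the box; origin at the centre of its underside. Not to be disturbed.
- lens: magnifier lying flat beside the box, white ring 80 mm across, black handle, 180 mm long, 20 mm high; origin on its underside near the middle, ring towards its +x. Not to be disturbed.
- marker: orange marker pen with black cap, 135 mm long, 12 mm thick, lying near the box; origin on its underside. May be nudged.

How it is judged:
At the end, for the whole second after the job is handed in: all four clips within 0.12 rad of fully down; the box upright (tilt under 0.1 rad), at rest (under 0.02 m/s) and within 50 mm of where it started; both jars and the magnifier within 30 mm of where they started and not tipped (under 0.2 rad) (value of joint each of clip_front, clip_back, clip_left, clip_right below 0.12 rad and distance of box from where it was at the start of the episode below 0.05 m and angle between box's own z axis and vertical below 0.1 rad and linear speed of box below 0.02 m/s and distance of each of jar_a, jar_b, lens from where it was at the start of the episode below 0.03 m and angle between each of jar_a, jar_b, lens's own z axis and vertical below 0.2 rad); the robot touches nothing.
It fails at once if a jar is knocked over (angle between any of jar_a, jar_b's own z axis and vertical above 0.5 rad).
It fails at once if the box is tipped (angle between box's own z axis and vertical above 0.3 rad).
It also fails if it takes over 61 s, if anything falls off the work surface, if the arm or the gripper's body presses on something with over 40 N, if the wrist force passes 120 N, or if a joint passes its speed limit or range.

## Working session

There is one attempt and no reset: what is moved stays moved. The work goes in short steps, Python scripts to look and compute and a tool call to move; the robot and the scene stay as the last step left them, time stands still between calls to the robot, and variables do not carry over. Pictures are saved under pics/ and viewed, at most 10 in all, crops included, and the job is handed in when it is done.

Besides the shell and the picture viewer there is one more tool, called after "Call:" in YAML: its name, and indented under it one key for each argument. drive_tool: Moves the arm, as the interface text tells. Its arguments: {"type":"object","properties":{"rows":{"type":"array","items":{"type":"array","items":{"type":"number"}}},"newtons":{"type":"number"}},"required":["rows"]}

```bash
mkdir -p pics; cat > h.py <<'E'
import numpy as np, cv2
from plant import bot
def pts(f,mask):
    v,u=np.nonzero(mask&(f["depth"]>0)); z=f["depth"][v,u]
    P=np.c_[(u-f["cx"])*z/f["fx"],(v-f["cy"])*z/f["fy"],z,np.ones_like(z)]
    return (P@np.array(f["T"]).T)[:,:3]
E
python3 - <<'E'
from h import *
ims=[]
for n in ("top","scene"):
    f=bot.grab_frame(n); ims.append(f["img"])
    for l in ("box","clip_front","jar_a","jar_b","lens","marker"):
        for d in bot.trace(f,l)[:5]:
            P=pts(f,d["mask"]); 
            if len(P): print(n,l,round(d["confidence"],2),d["point"],np.median(P,0).round(3),P.min(0).round(3),P.max(0).round(3))
    if n=="top":
        P=pts(f,f["depth"]>0); Q=P[(abs(P[:,2]-.1)<.006)]
        print(len(Q)); 
        b=bot.trace(f,"box"); 
        if b:
            P=pts(f,b[0]["mask"]);Q=P[abs(P[:,2]-.1)<.006];print(cv2.minAreaRect((Q[:,:2]*1000).astype(np.float32)))
    print(f["T"])
cv2.imwrite("pics/a.png",cv2.resize(np.vstack(ims),None,fx=.78,fy=.78)); print(bot.state())
E
```

```text
top box 0.83 [238.6, 191.9] [0.555 0.052 0.1  ] [ 0.435 -0.088 -0.005] [0.677 0.196 0.119]
top box 0.72 [257.4, 152.8] [0.644 0.011 0.094] [ 0.609 -0.023 -0.001] [0.679 0.049 0.104]
top clip_front 0.77 [221.0, 225.1] [0.469 0.093 0.096] [ 0.435  0.058 -0.002] [0.504 0.132 0.107]
top clip_front 0.39 [248.8, 270.1] [0.364 0.016 0.012] [ 0.355 -0.052  0.   ] [0.374 0.082 0.019]
top jar_a 0.97 [214.1, 121.4] [0.731 0.132 0.073] [ 0.711  0.106 -0.002] [0.792 0.16  0.08 ]
top jar_a 0.68 [156.6, 205.5] [0.515 0.25  0.074] [0.491 0.229 0.002] [0.542 0.28  0.08 ]
top jar_b 0.97 [214.1, 121.4] [0.731 0.132 0.073] [ 0.711  0.106 -0.002] [0.792 0.16  0.08 ]
top jar_b 0.68 [156.6, 205.5] [0.515 0.25  0.074] [0.491 0.229 0.002] [0.542 0.28  0.08 ]
top lens 0.63 [325.9, 214.7] [ 0.506 -0.174  0.02 ] [ 0.404 -0.229 -0.003] [ 0.559 -0.112  0.028]
top marker 0.61 [250.4, 270.6] [0.363 0.014 0.012] [ 0.352 -0.053 -0.004] [0.375 0.079 0.019]
8607
((560.430419921875, 57.703468322753906), (238.0821075439453, 227.71243286132812), 22.007923126220703)
[[ 0.02540911 -0.98686165  0.15955707  0.39090549]
 [-0.9
[... 1029 characters left out ...]
75, 'q': array([ 1.03473812e+00,  5.21924333e-02,  1.40071992e+00,  3.54899780e-06,
        1.68861903e+00, -7.02819692e-02]), 'qd': array([ 7.01337142e-04,  7.87175970e-05, -1.84115176e-03, -8.70011932e-04,
       -4.05867040e-04,  5.09099943e-04]), 'joint_torque': array([ 1.74419361e-03, -3.81500137e+01, -3.60275209e+01,  1.21617554e-04,
        2.11863803e-04, -2.15337883e-05]), 'tcp_pos': array([0.23576029, 0.46909514, 0.23131723]), 'tool_rot': array([2.30788430e-01, 9.73003957e-01, 2.97670066e-05, 7.46511476e-06]), 'contact_force': array([ 0.16007529, -0.48962609, -0.01855878]), 'torque': array([0.02135533, 0.02042604, 0.03178039]), 'grip_force': 0.0, 'gripper_width': 1.005973974227061}
```

View pics/a.png

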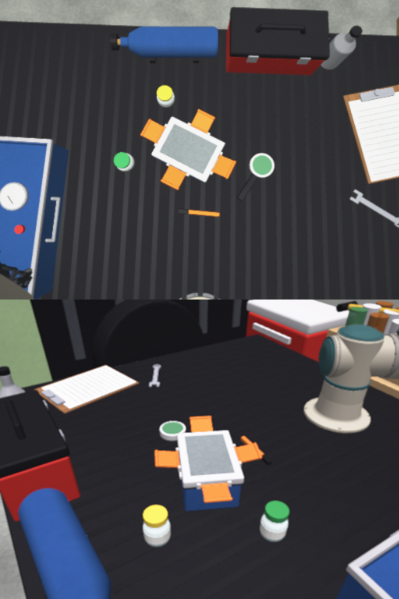

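```bash
cat >> h.py <<'E'
def measure():
    f=bot.grab_frame("top"); h=cv2.cvtColor(f["img"],cv2.COLOR_BGR2HSV)
    org=(h[...,0]>5)&(h[...,0]<22)&(h[...,1]>150)&(h[...,2]>90)
    P=pts(f,f["depth"]>-1); O=pts(f,org)
    near=lambda A,r:A[np.hypot(A[:,0]-.556,A[:,1]-.052)<r]
    L=near(pts(f,~org&(h[...,2]>60)),.14);L=L[abs(L[:,2]-.1)<.006]
    r=cv2.minAreaRect((L[:,:2]*1000).astype(np.float32)); c=np.array(r[0])/1000
    O=near(O,.2); O=O[O[:,2]>.022]
    return r,c,O
E
python3 - <<'E'
from h import *
r,c,O=measure(); print(r)
yaw=-np.radians(90-r[2]) if r[1][0]>r[1][1] else np.radians(r[2])
while yaw>.8: yaw-=np.pi/2
while yaw<-.8: yaw+=np.pi/2
print("yaw",yaw,"c",c,"goff",bot.grasp_offset)
B=(O[:,:2]-c)@np.array([[np.cos(yaw),-np.sin(yaw)],[np.sin(yaw),np.cos(yaw)]])
for n,o,a,h in (("front",-B[:,0],B[:,1],.073),("back",B[:,0],B[:,1],.073),("left",B[:,1],B[:,0],.098),("right",-B[:,1],B[:,0],.098)):
    m=(o>h+.01)&(abs(a)<.04); d=o[m]-h; z=O[m,2]
    far=d>np.percentile(d,80)
    print(n,m.sum(),"far d",np.percentile(d,97).round(3),"z",np.median(z[far]).round(3),"ang",np.median(np.pi/2+np.arctan2(z[far]-.09,d[far])).round(2), "along",np.median(a[m]).round(3))
E
```

```text
((556.6000366210938, 51.71179962158203), (196.8145751953125, 146.4307861328125), 64.30974578857422)
yaw -0.44837952166371936 c [0.55660004 0.0517118 ] goff 0.0187
front 435 far d 0.051 z 0.102 ang 1.82 along -0.001
back 414 far d 0.052 z 0.1 ang 1.76 along 0.001
left 422 far d 0.052 z 0.098 ang 1.73 along -0.001
right 401 far d 0.048 z 0.112 ang 2.02 along 0.001
```

Call:
drive_tool:
  rows:
    - [-0.0445,-0.0289,0.006,0,0,0,0]
    - [-0.0445,-0.0289,0.006,0,0,0,0]
    - [-0.0445,-0.0289,0.006,0,0,0,0]
    - [-0.0445,-0.0289,0.006,0,0,0,0]
    - [-0.0445,-0.0289,0.006,0,0,0,0]
    - [-0.0445,-0.0289,0.006,0,0,0,0]
    - [-0.0445,-0.0289,0.006,0,0,-0.018,0]
    - [-0.0445,-0.0289,0.006,0,0,0,0]

```text
t: 1.8
tcp_pos: [0.4515, 0.1015, 0.1834]
tool_rot: [0.222, 0.975, 0.0, 0.0]
contact_force: [0.9, 1.0, 0.3]
gripper_width: -0.003
grip_force: 0.0
```

Call:
drive_tool:
  rows:
    - [0,0,0.04,0,0,0,0]
    - [0,0,0.033,0,0,0,0]
    - [0,0,0.01,0,0,0,0]
    - [0,0,0.01,0,0,0,0]
    - [0,0,0.01,0,0,0,0]
    - [0,0,0.01,0,0,0,0]
    - [0,0,0.01,0,0,0,0]
    - [0,0,0.01,0,0,0,0]

```text
t: 2.8
tcp_pos: [0.451, 0.1032, 0.0499]
tool_rot: [0.222, 0.975, 0.0, 0.0]
contact_force: [0.4, 0.3, 0.7]
gripper_width: -0.005
grip_force: 0.6
```

Call:
drive_tool:
  rows:
    - [-0.008,0,0,0,0,0,0]
    - [-0.008,0,0,0,0,0,0]
    - [-0.006,0,0,0,0,0,0]
    - [-0.004,0,0,0,0,0,0]
    - [0,0,0,0,0,0,0]

```text
t: 3.42
tcp_pos: [0.4747, 0.0916, 0.0504]
tool_rot: [0.222, 0.975, 0.0, 0.0]
contact_force: [-0.8, -0.2, -0.3]
gripper_width: -0.003
grip_force: 0.0
```

Call:
drive_tool:
  rows:
    - [-0.002,0,0,0,0,0,0]
    - [0,0,0,0,0,0,0]

```text
t: 3.68
tcp_pos: [0.4761, 0.091, 0.0503]
tool_rot: [0.222, 0.975, 0.0, 0.0]
contact_force: [-0.8, 0.4, -1.2]
gripper_width: 0.003
grip_force: 0.5
```

Call:
drive_tool:
  rows:
    - [-0.002,0,0,0,0,0,0]
    - [0,0,0,0,0,0,0]

```text
t: 3.92
tcp_pos: [0.4779, 0.0901, 0.0503]
tool_rot: [0.222, 0.975, 0.0, -0.0]
contact_force: [-1.2, 0.7, -1.0]
gripper_width: 0.005
grip_force: 0.7
```

Call:
drive_tool:
  rows:
    - [-0.002,0,0,0,0,0,0]
    - [0,0,0,0,0,0,0]

```text
t: 4.18
tcp_pos: [0.4796, 0.0893, 0.0502]
tool_rot: [0.222, 0.975, 0.0, -0.0]
contact_force: [-2.0, 0.9, -0.8]
gripper_width: 0.001
grip_force: 1.2
```

Call:
drive_tool:
  rows:
    - [-0.002,0,0,0,0,0,0]
    - [0,0,0,0,0,0,0]

```text
t: 4.42
tcp_pos: [0.4801, 0.0891, 0.0502]
tool_rot: [0.222, 0.975, 0.0, -0.002]
contact_force: [-11.0, 4.2, 4.2]
gripper_width: -0.002
grip_force: 5.7
```

```bash
python3 - <<'E'
from h import *
f=bot.grab_frame("top"); s=bot.grab_frame("scene"); w=bot.grab_frame("wrist")
cv2.imwrite("pics/b.png",np.hstack([cv2.resize(f["img"][100:292,150:400],(400,307)),cv2.resize(s["img"][100:300,150:400],(384,307))]))
E
```

```text
(no output)
```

View pics/b.png

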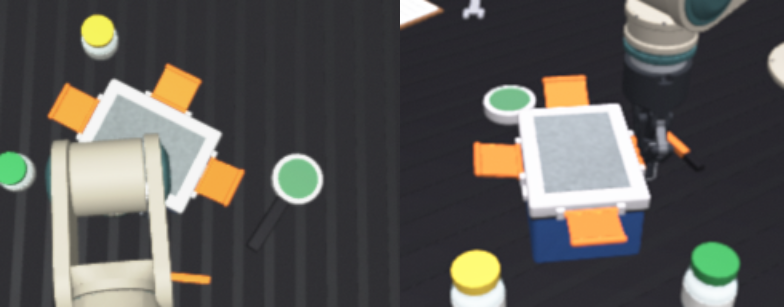

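Call:
drive_tool:
  rows:
    - [0.02,0,0,0,0,0,0]
    - [0.01,0,-0.03,0,0,0,0]
    - [0,0,-0.045,0,0,0,0]
    - [0,0,-0.045,0,0,0,0]
    - [-0.058,0,0,0,0,0,0]
    - [-0.058,0,0,0,0,0,0]
    - [-0.058,0,0,0,0,0,0]
    - [-0.058,0,0,0,0,0,0]

```text
t: 5.58
tcp_pos: [0.6657, -0.0003, 0.1709]
tool_rot: [0.222, 0.975, 0.0, 0.001]
contact_force: [1.0, 0.9, 0.8]
gripper_width: 0.002
grip_force: 0.0
```

```bash
python3 - <<'E'
from h import *
s=bot.state();print(s["q"],s["tcp_pos"])
def d(p):
    v=p[:2]-np.array([.5566,.0517]); return v@[.901,-.433],v@[.433,.901]
print(d(s["tcp_pos"]))
E
```

```text
[-5.58052050e-02  4.74623436e-01  1.02173393e+00 -3.64078334e-04
  1.64284144e+00 -1.17853050e+00] [ 6.65711578e-01 -3.33196901e-04  1.70890414e-01]
(np.float64(0.1208399062309933), np.float64(0.000363402960198252))
```

Call:
drive_tool:
  rows:
    - [0.003,0,0.04,0,0,0,0]
    - [0,0,0.021,0,0,0,0]
    - [0,0,0.01,0,0,0,0]
    - [0,0,0.01,0,0,0,0]
    - [0,0,0.01,0,0,0,0]
    - [0,0,0.01,0,0,0,0]
    - [0,0,0.01,0,0,0,0]
    - [0,0,0.01,0,0,0,0]

```text
t: 6.58
tcp_pos: [0.6609, 0.0024, 0.0489]
tool_rot: [0.222, 0.975, 0.0, 0.0]
contact_force: [0.8, 0.0, 1.1]
gripper_width: 0.001
grip_force: 0.7
```

Call:
drive_tool:
  rows:
    - [0.008,0,0,0,0,0,0]
    - [0.008,0,0,0,0,0,0]
    - [0.008,0,0,0,0,0,0]
    - [0.004,0,0,0,0,0,0]
    - [0.002,0,0,0,0,0,0]
    - [0,0,0,0,0,0,0]

```text
t: 7.32
tcp_pos: [0.6345, 0.0148, 0.0496]
tool_rot: [0.222, 0.975, -0.0, 0.001]
contact_force: [5.7, -1.9, -5.1]
gripper_width: -0.002
grip_force: 3.4
```

Call:
drive_tool:
  rows:
    - [0.002,0,0,0,0,0,0]
    - [0,0,0,0,0,0,0]

```text
t: 7.58
tcp_pos: [0.6329, 0.0155, 0.0497]
tool_rot: [0.222, 0.975, -0.0, 0.002]
contact_force: [7.3, -3.9, -3.8]
gripper_width: -0.001
grip_force: 3.8
```

Call:
drive_tool:
  rows:
    - [0.0015,0,0,0,0,0,0]
    - [0,0,0,0,0,0,0]

```text
t: 7.82
tcp_pos: [0.6315, 0.0161, 0.0496]
tool_rot: [0.222, 0.975, -0.0, 0.002]
contact_force: [7.7, -3.5, -3.8]
gripper_width: 0.002
grip_force: 4.0
```

Call:
drive_tool:
  rows:
    - [-0.02,0,0,0,0,0,0]
    - [-0.01,0,-0.03,0,0,0,0]
    - [0,0,-0.045,0,0,0,0]
    - [0,0,-0.045,0,0,0.1745,0]
    - [0,0,0,0,0,0.1745,0]
    - [0,0,0,0,0,0.1745,0]
    - [0,0,0,0,0,0.1745,0]
    - [0,0,0,0,0,0.1745,0]

```text
t: 8.82
tcp_pos: [0.6573, 0.0041, 0.1694]
tool_rot: [0.615, 0.788, -0.0, -0.0]
contact_force: [-0.1, 0.6, -0.2]
gripper_width: -0.001
grip_force: 0.0
```

Call:
drive_tool:
  rows:
    - [0,0,0,0,0,0.1745,0]
    - [0,0,0,0,0,0.1745,0]
    - [0,0,0,0,0,0.1745,0]
    - [0,0,0,0,0,0.1745,0]
    - [0.048,-0.038,0,0,0,0,0]
    - [0.048,-0.038,0,0,0,0,0]
    - [0.047,-0.038,0,0,0,0,0]
    - [0,0,0,0,0,0,0]

```text
t: 9.82
tcp_pos: [0.6151, 0.1864, 0.1695]
tool_rot: [0.845, 0.535, 0.0, -0.001]
contact_force: [0.4, -0.8, 0.7]
gripper_width: 0.0
grip_force: 0.0
```

```bash
python3 - <<'E'
from h import *
s=bot.state();print(s["q"],s["tcp_pos"],s["tool_rot"])
v=s["tcp_pos"][:2]-np.array([.5566,.0517]); print(v@[.901,-.433],v@[.433,.901])
from scipy.spatial.transform import Rotation as R
m=R.from_quat(s["tool_rot"]).as_matrix();print(m)
E
```

```text
[2.36245689e-01 4.09975212e-01 1.10856490e+00 1.15342094e-03
 1.62342685e+00 6.77676007e-01] [0.61510699 0.18636791 0.16951874] [ 8.44741949e-01  5.35173498e-01  8.61960318e-06 -6.05502778e-04]
-0.005596401399712769 0.14666931271182576
[[ 4.27178655e-01  9.04167018e-01 -6.33535398e-04]
 [ 9.04166997e-01 -4.27177922e-01  1.03221316e-03]
 [ 6.62660760e-04 -1.01376123e-03 -9.99999267e-01]]
```

Call:
drive_tool:
  rows:
    - [-0.004,0.002,0.04,0,0,0,0]
    - [0,0,0.02,0,0,0,0]
    - [0,0,0.01,0,0,0,0]
    - [0,0,0.01,0,0,0,0]
    - [0,0,0.01,0,0,0,0]
    - [0,0,0.01,0,0,0,0]
    - [0,0,0.01,0,0,0,0]
    - [0,0,0.01,0,0,0,0]

```text
t: 10.82
tcp_pos: [0.617, 0.1775, 0.0489]
tool_rot: [0.846, 0.533, 0.0, 0.0]
contact_force: [-0.5, 0.1, 2.3]
gripper_width: -0.001
grip_force: 0.7
```

Call:
drive_tool:
  rows:
    - [-0.008,0,0,0,0,0,0]
    - [-0.008,0,0,0,0,0,0]
    - [-0.008,0,0,0,0,0,0]
    - [-0.004,0,0,0,0,0,0]
    - [-0.002,0,0,0,0,0,0]
    - [0,0,0,0,0,0,0]

```text
t: 11.58
tcp_pos: [0.6042, 0.1512, 0.0495]
tool_rot: [0.846, 0.533, 0.001, -0.0]
contact_force: [3.3, 5.0, -2.3]
gripper_width: -0.002
grip_force: 2.8
```

Call:
drive_tool:
  rows:
    - [-0.002,0,0,0,0,0,0]
    - [0,0,0,0,0,0,0]

```text
t: 11.82
tcp_pos: [0.6034, 0.1499, 0.0495]
tool_rot: [0.846, 0.533, 0.001, -0.001]
contact_force: [3.7, 7.2, -2.5]
gripper_width: 0.0
grip_force: 3.8
```

Call:
drive_tool:
  rows:
    - [0.02,0,0,0,0,0,0]
    - [0.01,0,-0.03,0,0,0,0]
    - [0,0,-0.045,0,0,0,0]
    - [0,0,-0.045,0,0,0,0]
    - [-0.056,0,0,0,0,0,0]
    - [-0.056,0,0,0,0,0,0]
    - [-0.056,0,0,0,0,0,0]
    - [-0.056,0,0,0,0,0,0]

```text
t: 12.82
tcp_pos: [0.5179, -0.028, 0.1696]
tool_rot: [0.846, 0.533, -0.0, 0.0]
contact_force: [0.2, -0.2, 0.3]
gripper_width: 0.003
grip_force: 0.0
```

Call:
drive_tool:
  rows:
    - [-0.056,0,0,0,0,0,0]
    - [0,0,0,0,0,0,0]

```text
t: 13.08
tcp_pos: [0.4935, -0.0798, 0.1698]
tool_rot: [0.848, 0.53, -0.0, 0.001]
contact_force: [-1.0, 0.5, 1.1]
gripper_width: 0.001
grip_force: 0.0
```

```bash
python3 - <<'E'
from h import *
s=bot.state();print(s["tcp_pos"])
v=s["tcp_pos"][:2]-np.array([.5566,.0517]); print(v@[.901,-.433],v@[.433,.901])
E
```

```text
[ 0.49351323 -0.07981502  0.16976072]
0.00010482714313655043 -0.14581160725828354
```

Call:
drive_tool:
  rows:
    - [0.004,-0.002,0.035,0,0,0,0]
    - [0,0,0.015,0,0,0,0]
    - [0,0,0.01,0,0,0,0]
    - [0,0,0.012,0,0,0,0]
    - [0,0,0.012,0,0,0,0]
    - [0,0,0.012,0,0,0,0]
    - [0,0,0.012,0,0,0,0]
    - [0,0,0.012,0,0,0,0]

```text
t: 14.08
tcp_pos: [0.4949, -0.0722, 0.0486]
tool_rot: [0.846, 0.533, 0.0, -0.0]
contact_force: [0.3, 0.9, 2.8]
gripper_width: 0.002
grip_force: 0.8
```

Call:
drive_tool:
  rows:
    - [0.008,0,0,0,0,0,0]
    - [0.008,0,0,0,0,0,0]
    - [0.008,0,0,0,0,0,0]
    - [0.004,0,0,0,0,0,0]
    - [0.002,0,0,0,0,0,0]
    - [0,0,0,0,0,0,0]

```text
t: 14.82
tcp_pos: [0.5075, -0.0461, 0.0493]
tool_rot: [0.846, 0.532, -0.001, 0.001]
contact_force: [-4.4, -8.2, 0.2]
gripper_width: -0.002
grip_force: 4.4
```

Call:
drive_tool:
  rows:
    - [0.002,0,0,0,0,0,0]
    - [0,0,0,0,0,0,0]

```text
t: 15.08
tcp_pos: [0.5083, -0.0445, 0.0493]
tool_rot: [0.846, 0.532, -0.001, 0.001]
contact_force: [-4.1, -9.0, 0.5]
gripper_width: 0.002
grip_force: 4.8
```

Pressed home; back out, up and look.

Call:
drive_tool:
  rows:
    - [-0.02,0,0,0,0,0,0]
    - [-0.01,0,-0.03,0,0,0,0]
    - [0,0,-0.05,0,0,0,0]
    - [0,0,-0.05,0,0,0,0]
    - [-0.06,0,-0.01,0,0,0,0]
    - [-0.06,0,0,0,0,0,0]
    - [-0.06,0,0,0,0,0,0]
    - [-0.06,0,0,0,0,0,0]

```text
t: 16.08
tcp_pos: [0.3915, -0.2879, 0.19]
tool_rot: [0.846, 0.533, 0.001, 0.001]
contact_force: [1.2, -0.9, -1.0]
gripper_width: 0.003
grip_force: 0.0
```

```bash
python3 - <<'E'
from h import *
r,c,O=measure(); print(r)
yaw=-.448
B=(O[:,:2]-c)@np.array([[np.cos(yaw),-np.sin(yaw)],[np.sin(yaw),np.cos(yaw)]])
for n,o,a,h in (("front",-B[:,0],B[:,1],.073),("back",B[:,0],B[:,1],.073),("left",B[:,1],B[:,0],.098),("right",-B[:,1],B[:,0],.098)):
    m=(o>h-.005)&(abs(a)<.04); print(n,m.sum(), (o[m].max()-h).round(3) if m.any() else None, O[m,2].min().round(3) if m.any() else None)
f=bot.grab_frame("top"); s=bot.grab_frame("scene")
for d in bot.trace(f,"jar_a")[:2]+bot.trace(f,"lens")[:1]: print(d["point"])
cv2.imwrite("pics/c.png",np.hstack([cv2.resize(f["img"][100:292,150:400],(400,307)),cv2.resize(s["img"][100:300,150:400],(384,307))]))
E
```

```text
((553.40869140625, 57.68824005126953), (197.6913299560547, 146.6605682373047), 63.3075065612793)
front 107 0.004 0.035
back 58 0.005 0.087
left 62 0.004 0.085
right 57 0.003 0.086
[213.3, 123.9]
[157.8, 204.9]
[329.5, 214.9]
```

View pics/c.png

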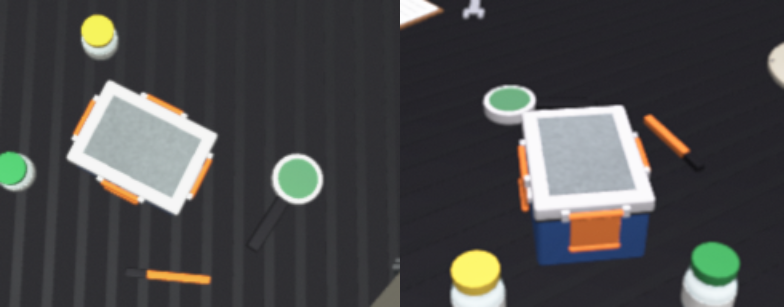

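All four clips lie flat in both views. The box moved about 7 mm, and the jars and lens are in place.

```bash
python3 -c "
from plant import bot
print(bot.job_done())"
```

```text
the job is handed in; nothing more can be done
None
```

All four clips are pressed flat against the box, which moved about 7 mm; the jars and magnifier look undisturbed, and the job is handed in at about 16 s with no verdict returned.

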